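# Make up the walker's tray and the desk tray on the coffee cart

## Robot

A 6-joint arm with a two-finger parallel gripper is mounted at the origin on the work surface. World frame = base frame: x ahead of the robot, y to its left, z up, the work surface at z = 0. Lengths are in mm, angles in rad, forces in N, time in s.
With the tool pointing down it reaches from about 400 to 925 mm from the base axis. Payload 12.5 kg.
Tool frame: the origin (TCP) lies midway between the tips of the shut fingers; the grasp point (between the pads) lies 19 mm behind it; z points along the fingers, y is the line along which they close (so a half turn about z gives the same grasp; the last joint's range is limited). The gripper opens to 95 mm and grips with 3 to 60 N. Pads are 20 mm wide; open, the fingers measure 119 mm over their backs; the gripper's body (75 mm by 180 mm) begins 59 mm behind the grasp point.
Start: joints at [-1.254, 0.491, 1.559, -0, 1.092, -0.106], TCP at [256.471, -569.973, 214.661] pointing down, gripper open.
Joint ranges: [-3.1, 3.1], [-0.84, 2.19], [0.05, 2.79], [-1.13, 4.28], [0.06, 2.93], [-2.69, 2.69]. Speed limits (rad/s): [2.22, 2.22, 2.79, 3.14, 3.14, 3.14].

## Interface

Orientations are given as [roll, pitch, yaw] about the fixed x, y, z axes, in that order (R = Rz(yaw) Ry(pitch) Rx(roll)).
In Python, from cell import * gives the robot as it stands. The module is installed in compiled form; this text tells all that it offers.
- The arm moves only by the tool arm_command, never from a script. Its arguments are lists of equal length, an entry for each row: "delta_pos": the shift along the world's x, y, z in units of 250 mm (1.0 is 250 mm), a list of three; "delta_rot": the turn, a rotation vector about the world's x, y, z in units of 90 degrees (1.0 is 90 degrees), a list of three; "claw": the closure, from 0 (fully open) to 1 (shut). In form: {"delta_pos": [[tx, ty, tz], ...], "delta_rot": [[wx, wy, wz], ...], "claw": [claw, ...]}. A call has exactly 5 rows; each row is the pose to reach, as a shift and turn from the pose commanded when the call began; what a row does not reach only later rows make up. A row lasts 1/12 s, in which the tool goes at most 41.7 mm and 7.16 degrees, less where a joint would pass 70% of its speed; a pose out of reach is approached as far as the arm can. A call with a number of a shift or a turn outside -1 to 1 is refused whole. A call with a gripper value outside its range is refused whole. The fingers move at their own pace and stop on an object; the grip force is fixed at half the most. Time passes only in rows, so rows that repeat a pose let the fingers close, or fill a call up. It gives the time, the measured TCP pose, the force, the opening and the grip force at its end, in the units of the state.
- state(): the state, without advancing time (a new reading comes with each control period).
- read_camera(name): name is "scene" or "top" or "wrist"; returns the picture (420x560x3 uint8, red, green, blue); there is no depth.
- calibration(name): a dict with "camera_matrix" (3x3 intrinsics, pixels), "T" (4x4, takes a point from camera to world coordinates). Camera axes: x right, y down, z forward; pixel columns grow to the right and rows downward; lengths in mm; the calibration is good to about 2 mm. A picture is of the moment at which its call begins: read the wrist's pose just before it. calibration takes no time and is no camera call; for the wrist camera it gives the pose at the moment of the call.
- job_done(): hands the job in; it is judged then, once.
The state is a dict: "t": time; "joints": joint angles; "qvel": joint speeds; "tau": joint torques, N m; "eef_pos": TCP position; "tcp_rot": TCP orientation; "ft_force": force on the tool from outside, world axes, zero at the start; "moment": the same for the moment, N m; "opening": opening from 0.0 (shut) to 1.0 (fully open); "grip_force": force on a finger pad.
Only numpy, scipy, OpenCV 4.12 (cv2) and the standard library are available. Lean on these libraries where they do the work, as an engineer would, in place of code of your own. Each camera call takes 0.05 s, during which the arm holds its last target. There are 200 camera calls.

## Task

Make up the two trays from the stock in the middle of the cart: the tray with the ribbed bottle rest gets the aluminium gourd, laid along the ribs in the rest's middle groove so that it cannot roll, and the small cup, upright in the middle of that tray's saucer; the other tray gets the lidded tub, upright in the middle of the cork coaster, and the large cup, upright in the middle of its saucer. Set each thing down without dropping it, and leave the sugar jar and the milk jug where they stand.

Things in the scene. Friction and masses are not known exactly. Their poses are not given: they have to be found in the camera images.
- gourd: Aluminium bottle, 62 mm thick, 170 mm long, dark silicone band round its middle, black screw cap at one end; 0.13 kg. Starts lying on a grey ribbed drying mat (10 mm high) on the far side of the stock, its axis 38 mm up. Origin: on the axis at mid-band; x along the bottle to the cap: base at -80, straight body -75 to +40, cap's end +90 mm. Grasp from above across the band.
- cup_small: Small white ceramic espresso cup, open, upright: 53 mm across the rim, 50 mm high, foot 40 mm, wall nearly straight; the handle stands out 19 mm along its own +x; 0.09 kg. Origin: centre of its underside, z up. Grasp from above across its own y, clear of the handle.
- cup_large: Large white ceramic espresso cup, same form, upright: 66 mm across the rim, 74 mm high, foot 50 mm, wall nearly straight; the handle stands out 19 mm along its own +x; 0.16 kg. Origin: centre of its underside, z up. Grasp from above across its own y, clear of the handle.
- tub: Round white plastic tub with a grey ribbed screw cap (stays shut), upright: body 60 mm across, cap 64 mm across from 50 to 71 mm height; 0.15 kg. Origin: centre of its underside, z up. The six upright things of the stock stand in two rows (along the cart's y) of three, rows about 115, neighbours about 130 mm apart: there is most room with the fingers closing along y.
- bottle_rest: Fixed grey silicone mat 106 x 165 mm on one tray; four round ribs along its own y at x = -45, -15, 15, 45 mm (8 mm wide, tops 10 mm above its underside) make three grooves. In the middle groove the gourd rests on the ribs at -15 and 15, axis along y (cap either way), 37.6 mm above the underside. Origin: centre of its underside, 6 mm above the cart top; z up.
- saucer_walk: On the bottle rest's tray, 117 mm from the rest's origin along the rest's -x: fixed white saucer 114 mm across, rim 14 mm high; flat round floor in its middle 76 mm across, 5 mm above its underside. Origin: centre of its underside, 6 mm above the cart top; z up.
- coaster: Fixed round cork coaster on the other tray, 90 mm across, 5 mm thick. Origin: centre of its underside, 6 mm above the cart top; z up. The trays are alike: fixed, flat, wooden, 250 x 190 mm, lip 14 mm high; one stands at the left and one at the right of the stock, either way round.
- saucer_desk: On the coaster's tray, 117 mm from the coaster's origin along the coaster's -x: fixed white saucer 114 mm across, rim 14 mm high; flat round floor in its middle 76 mm across, 5 mm above its underside. Origin: centre of its underside, 6 mm above the cart top; z up.
- sugar_jar: Not for the trays: glass jar of sugar cubes with a cork stopper, 60 mm across, 68 mm high, among the stock. Origin: centre of its underside.
- milk_jug: Not for the trays: stainless steel milk jug, 66 mm across, 70 mm high, handle along its own +x, among the stock. Origin: centre of its underside. A steel tamper with a wooden knob (54 mm across, 70 mm high) stands among the stock too.
Things that resemble listed ones, but are neither listed nor needed, are in the scene too. Leave any orange, pink or red look-alike of the cup_small alone.

How it is judged:
By the outcome, as a careful person would: the job done as asked, in the order asked, and still so for the second after the job is handed in, with the robot touching nothing.
It also fails if it takes over 96 s, if anything falls off the work surface, if the arm or the gripper's body presses on something with over 40 N, if the wrist force passes 120 N, or if a joint passes its speed limit or range.

## Working session

There is one attempt and no reset: what is moved stays moved. The work goes in short steps, Python scripts to look and compute and a tool call to move; the robot and the scene stay as the last step left them, time stands still between calls to the robot, and variables do not carry over. Pictures are saved under pics/ and viewed, at most 14 in all, crops included, and the job is handed in when it is done.

Besides the shell and the picture viewer there is one more tool, called after ">>>" as name(argument=value, ...) on one line, values as JSON. arm_command: Moves the arm, as the interface text tells. Shifts and turns lie within -1 to 1; 1 stands for 250 mm of shift or 90 degrees of turn. Its arguments: {"type":"object","properties":{"delta_pos":{"type":"array"},"delta_rot":{"type":"array"},"claw":{"type":"array"}},"required":["delta_pos","delta_rot","claw"]}

```bash
mkdir -p pics
cat > h.py <<'E'
from cell import *
import numpy as np, cv2
def snap(n,f):
    c=calibration(n); im=read_camera(n); cv2.imwrite('pics/'+f+'.png',im[:,:,::-1]); np.savez('pics/'+f+'.npz',im=im,K=c['camera_matrix'],T=c['T']); return im
def load(f):
    d=np.load('pics/'+f+'.npz'); return d['im'],d['K'],d['T']
def ray(f,u,v,z):
    _,K,T=load(f); d=T[:3,:3]@np.linalg.inv(K)@np.array([u,v,1.]); o=T[:3,3]; return o+d*(z-o[2])/d[2]
E
python3 - <<'E'
from h import *
for n in('top','scene'):
    snap(n,n+'0'); c=calibration(n); print(n,c['camera_matrix'].round(1).tolist(),c['T'].round(2).tolist())
s=state(); print(s['t'],s['eef_pos'],s['tcp_rot'],s['opening'])
E
```

```text
top [[502.6, 0.0, 273.3], [0.0, 502.6, 207.2], [0.0, 0.0, 1.0]] [[0.03, -0.99, 0.12, 290.99], [-1.0, -0.03, 0.01, -20.12], [-0.01, -0.12, -0.99, 1457.96], [0.0, 0.0, 0.0, 1.0]]
scene [[417.8, 0.0, 281.1], [0.0, 417.8, 206.2], [0.0, 0.0, 1.0]] [[0.64, 0.65, -0.42, 819.48], [0.77, -0.54, 0.34, -340.15], [-0.0, -0.54, -0.84, 870.93], [0.0, 0.0, 0.0, 1.0]]
0.1 [ 256.38142605 -569.75939596  214.1264493 ] [-3.14061092e+00 -6.61671323e-05  4.22792013e-01] 1.0013161197174205
```

View pics/top0.png

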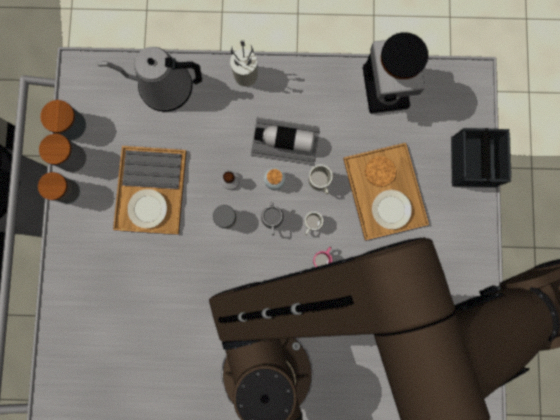

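View pics/scene0.png

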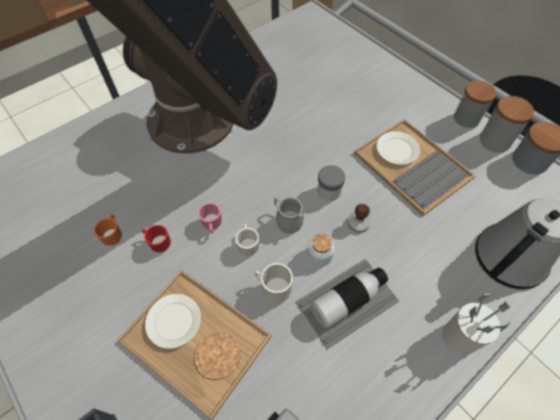

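The top view shows the rest tray at left (150,190), with its saucer at (148,209). The cork tray is at right, with coaster (382,170) and saucer (391,209). In the stock, the gourd is at (285,138) with its cap to the left, the large cup at (320,177), the small white cup at (313,221) and the tub at (224,216). The jug is at (272,216), the sugar at (274,177) and the tamper at (231,178). The scene view agrees.

Run:
```python
from h import *
im,K,T=load('top0')
cv2.imwrite('pics/crop0.png',cv2.resize(im[110:275,100:440,::-1],None,fx=2.35,fy=2.35,interpolation=cv2.INTER_CUBIC))
hsv=cv2.cvtColor(im,cv2.COLOR_RGB2HSV)
def blobs(name,mask,z,roi):
    x0,y0,x1,y1=roi; m=np.zeros(mask.shape,np.uint8); m[y0:y1,x0:x1]=mask[y0:y1,x0:x1]
    cs,_=cv2.findContours(m*255 if m.max()==1 else m,cv2.RETR_EXTERNAL,cv2.CHAIN_APPROX_NONE)
    for c in cs:
        if cv2.contourArea(c)<60: continue
        h=cv2.convexHull(c); (u,v),(a,b),t=cv2.minAreaRect(h); M=cv2.moments(h); cu,cv_=M['m10']/M['m00'],M['m01']/M['m00']
        P=np.array([ray('top0',*p,z)[:2] for p in h[:,0].astype(float)]).astype(np.float32)
        (X,Y),(A,B),t=cv2.minAreaRect(P); print(name,'px',round(cu,1),round(cv_,1),'ctr',ray('top0',cu,cv_,z)[:2].round(1),'rect',round(X,1),round(Y,1),round(A+2.8),round(B+2.8),round(t,1))
S,V,H=hsv[...,1],hsv[...,2],hsv[...,0]
wood=((S>90)&(H<25)&(V>70)).astype(np.uint8)
blobs('trayL',wood,20,(105,140,195,240)); blobs('trayR',wood,20,(335,138,440,245))
white=((S<60)&(V>150)).astype(np.uint8)
blobs('saucL',white,20,(105,180,195,235)); blobs('saucR',white,20,(350,180,425,235))
cork=((S>130)&(H<14)&(V>90)).astype(np.uint8); blobs('cork',cork,11,(360,150,405,190))
blobs('cupL',white,74,(300,155,340,198)); blobs('cupS',white,50,(298,205,330,240))
dark=(V<75).astype(np.uint8)
blobs('restd',(V<110).astype(np.uint8),16,(120,145,188,190))
blobs('bandcap',(V<45).astype(np.uint8),60,(245,115,320,165))
blobs('tub',(V<85).astype(np.uint8),71,(205,200,240,232))
print([im[p[1],p[0]].tolist() for p in((224,216),(224,205),(382,170),(148,209),(320,177),(285,138),(150,165),(230,235))])
```

```text
trayL px 149.5 189.8 ctr [506.8 354.1] rect 508.4 354.3 194 251 87.8
trayR px 385.5 191.1 ctr [ 520.9 -328.9] rect 522.5 -328.3 251 194 15.3
saucL px 146.8 208.3 ctr [452.7 358.5] rect 452.3 358.2 110 113 1.5
saucR px 391.4 209.1 ctr [ 469. -346.] rect 469.4 -344.7 112 113 89.7
cupL px 320.1 174.9 ctr [ 553.3 -134.8] rect 554.5 -134.7 68 64 1.1
cupS px 312.5 220.7 ctr [ 426.5 -117.6] rect 425.6 -119.3 66 55 8.2
restd px 185.0 172.4 ctr [561.3 254.1] rect 568.6 252.3 16 116 87.7
restd px 149.6 169.5 ctr [567.4 358. ] rect 566.6 356.1 176 122 87.7
bandcap px 259.0 134.1 ctr [669.4  40. ] rect 669.0 40.8 25 41 87.1
bandcap px 285.0 137.9 ctr [660.5 -34.5] rect 660.5 -34.8 56 67 83.2
[[95, 94, 92], [94, 94, 95], [179, 123, 68], [197, 196, 181], [152, 147, 138], [19, 21, 21], [84, 84, 81], [146, 144, 142]]
```

View pics/crop0.png

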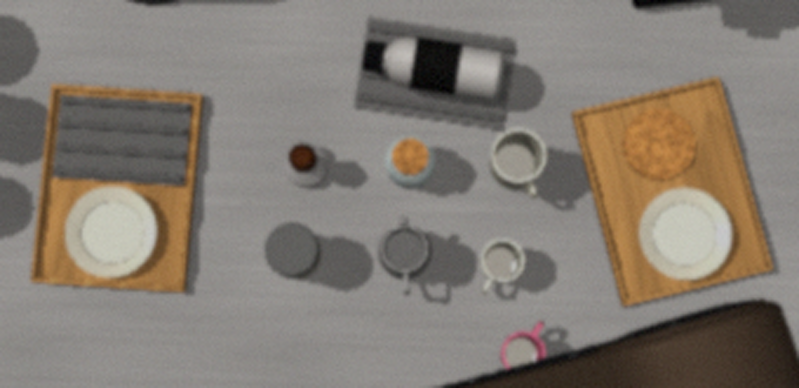

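The measurements agree with each other. Saucer to tray centre and tray size fit, the rest's yaw is about -2.3° and the coaster tray's about 15.3°. I'll move over the gourd and refine with the wrist camera.

>>> arm_command(delta_pos=[[0.082,0.107,0],[0.164,0.214,0],[0.246,0.321,0],[0.328,0.428,0],[0.41,0.535,0]], delta_rot=[[0,0,0.033],[0,0,0.066],[0,0,0.099],[0,0,0.131],[0,0,0.164]], claw=[0,0,0,0,0])

```text
t: 0.52
eef_pos: [359.6, -434.8, 214.4]
tcp_rot: [-3.141, -0.0, 0.683]
ft_force: [0.2, 0.4, -0.8]
opening: 1.003
grip_force: 0.0
```

>>> arm_command(delta_pos=[[0.082,0.107,0],[0.164,0.214,0],[0.246,0.321,0],[0.328,0.428,0],[0.41,0.535,0]], delta_rot=[[0,0,0.033],[0,0,0.066],[0,0,0.099],[0,0,0.131],[0,0,0.164]], claw=[0,0,0,0,0])

```text
t: 0.93
eef_pos: [462.1, -300.9, 214.5]
tcp_rot: [-3.141, -0.0, 0.94]
ft_force: [0.3, -0.2, 0.3]
opening: 0.999
grip_force: 0.0
```

>>> arm_command(delta_pos=[[0.082,0.107,0],[0.164,0.214,0],[0.246,0.321,0],[0.328,0.428,0],[0.41,0.535,0]], delta_rot=[[0,0,0.033],[0,0,0.066],[0,0,0.099],[0,0,0.131],[0,0,0.164]], claw=[0,0,0,0,0])

```text
t: 1.35
eef_pos: [564.7, -167.1, 214.5]
tcp_rot: [-3.141, 0.0, 1.198]
ft_force: [0.5, -1.3, 0.5]
opening: 0.998
grip_force: 0.0
```

Run:
```python
from h import *
s=state(); print(s['t'],s['eef_pos'],s['tcp_rot'])
snap('wrist','w1'); c=calibration('wrist'); print(c['camera_matrix'].round(1).tolist(),c['T'].round(2).tolist())
for z in(0,74): print([ray('w1',u,v,z)[:2].round().tolist() for u,v in((0,0),(560,0),(0,420),(560,420))])
```

```text
1.35 [ 564.68371742 -167.13199368  214.46639335] [-3.14124215e+00  2.50782688e-05  1.19820235e+00]
[[324.6, 0.0, 275.6], [0.0, 324.6, 211.8], [0.0, 0.0, 1.0]] [[0.93, -0.34, -0.1, 596.16], [-0.36, -0.89, -0.27, -86.23], [-0.0, 0.29, -0.96, 384.24], [0.0, 0.0, 0.0, 1.0]]
[[369.0, 117.0], [907.0, -93.0], [33.0, -358.0], [837.0, -671.0]]
[[413.0, 77.0], [847.0, -93.0], [141.0, -306.0], [790.0, -559.0]]
```

View pics/w1.png

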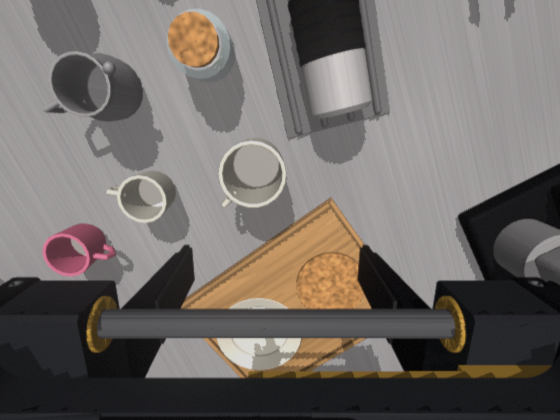

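The wrist view shows the large cup's rim at (253,174), the small cup at (143,196), the cork at (333,285) and the gourd's base at top (335,90). I'll continue over the gourd.

>>> arm_command(delta_pos=[[0.082,0.107,0],[0.164,0.214,0],[0.246,0.321,0],[0.328,0.428,0],[0.4,0.53,0]], delta_rot=[[0,0,0.033],[0,0,0.066],[0,0,0.099],[0,0,0.131],[0,0,0.164]], claw=[0,0,0,0,0])

```text
t: 1.82
eef_pos: [664.8, -34.6, 214.3]
tcp_rot: [-3.141, -0.0, 1.456]
ft_force: [0.5, -0.7, 0.8]
opening: 0.997
grip_force: 0.0
```

Run:
```python
from h import *
s=state(); print(s['t'],s['eef_pos'],s['tcp_rot'])
snap('wrist','w2')
def fit(f,name,mask,roi,z):
    x0,y0,x1,y1=roi; m=np.zeros(mask.shape,np.uint8); m[y0:y1,x0:x1]=mask[y0:y1,x0:x1]
    cs,_=cv2.findContours(m,cv2.RETR_EXTERNAL,cv2.CHAIN_APPROX_NONE)
    c=max(cs,key=cv2.contourArea)
    P=np.array([ray(f,*p,z)[:2] for p in c[:,0].astype(float)]).astype(np.float32)
    (X,Y),(A,B),t=cv2.minAreaRect(P); (ex,ey),ax,_=cv2.fitEllipse(P)
    print(name,'rect',np.round([X,Y,A,B,t],1),'ell',np.round([ex,ey,*ax],1))
im,_,_=load('w1'); h=cv2.cvtColor(im,cv2.COLOR_RGB2HSV); H,S,V=cv2.split(h)
# rims: bright cream edge
w=cv2.morphologyEx(((V>150)&(S<70)&(S>12)).astype(np.uint8),cv2.MORPH_CLOSE,np.ones((3,3)))
for n,r,z in(('cupL',(205,130,300,215),74),('cupS',(100,165,185,230),50)): fit('w1',n,w,r,z)
fit('w1','cork',((S>120)&(H<14)&(V>90)).astype(np.uint8),(285,245,365,315),11)
```

```text
1.8167 [664.82852373 -34.64421195 214.29857108] [-3.14117496e+00 -1.82909644e-05  1.45582508e+00]
cupL rect [ 552.3 -133.8   68.    65.6   68.7] ell [ 550.6 -135.5   62.9   70.2]
cupS rect [ 428.1 -118.3   52.    56.    13.6] ell [ 426.9 -118.7   50.8   58.2]Traceback (most recent call last):
  File "<stdin>", line 15, in <module>
  File "<stdin>", line 7, in fit
ValueError: max() iterable argument is empty
```

View pics/w2.png

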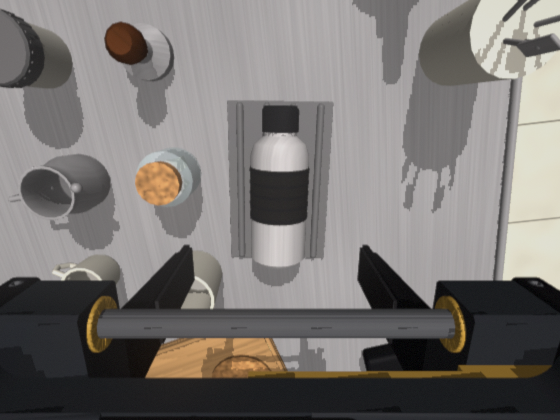

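Run:
```python
from h import *
im,_,_=load('w2'); V=im.max(2)
m=np.zeros(V.shape,np.uint8); m[150:235,240:320]=V[150:235,240:320]<70
m=cv2.morphologyEx(m,cv2.MORPH_OPEN,np.ones((5,5)))
c=max(cv2.findContours(m,0,1)[0],key=cv2.contourArea); x,y,w,h=cv2.boundingRect(c); print(x,y,w,h)
u=x+(w-1)/2
for uu in (x,u,x+w-1): print(ray('w2',uu,y+h/2,38).round(1))
# top line: row extent at centre column
r=np.where(m[:,int(u)])[0]; print(r[0],r[-1],ray('w2',u,r[0],69).round(1),ray('w2',u,r[-1],69).round(1))
# axis: body and cap midpoints
for v in (118,): 
    q=np.where(V[v,255:305]<70)[0]+255; print(q[0],q[-1],ray('w2',(q[0]+q[-1])/2,v,38).round(1))
```

```text
250 169 59 56
[635.2 -37.4  38. ]
[666.9 -41.1  38. ]
[698.6 -44.7  38. ]
173 224 [670.2  -9.   69. ] [664.3 -61.5  69. ]
262 298 [677.2  41.8  38. ]
```

>>> arm_command(delta_pos=[[0.008,-0.003,-0.13],[0.008,-0.003,-0.29],[0.008,-0.003,-0.45],[0.008,-0.003,-0.58],[0.008,-0.003,-0.68]], delta_rot=[[0,0,0],[0,0,0],[0,0,0],[0,0,0],[0,0,0]], claw=[0,0,0,0,0])

```text
t: 2.28
eef_pos: [664.7, -36.8, 41.3]
tcp_rot: [-3.138, -0.0, 1.453]
ft_force: [0.6, -0.4, 0.3]
opening: 0.997
grip_force: 0.0
```

>>> arm_command(delta_pos=[[0,0,-0.06],[0,0,-0.1],[0,0,-0.1],[0,0,-0.1],[0,0,-0.1]], delta_rot=[[0,0,0],[0,0,0],[0,0,0],[0,0,0],[0,0,0]], claw=[0,0,0,1,1])

```text
t: 2.7
eef_pos: [666.6, -37.1, 20.9]
tcp_rot: [3.14, 0.0, 1.453]
ft_force: [-0.8, 0.5, -0.1]
opening: 0.909
grip_force: 0.0
```

>>> arm_command(delta_pos=[[0,0,0],[0,0,0],[0,0,0],[0,0,0],[0,0,0]], delta_rot=[[0,0,0],[0,0,0],[0,0,0],[0,0,0],[0,0,0]], claw=[1,1,1,1,1])

```text
t: 3.12
eef_pos: [667.0, -37.1, 20.6]
tcp_rot: [3.139, 0.0, 1.453]
ft_force: [3.4, 0.4, 5.3]
opening: 0.649
grip_force: 30.0
```

>>> arm_command(delta_pos=[[0,0,0.06],[0,0,0.18],[0,0,0.32],[0,0,0.46],[0,0,0.6]], delta_rot=[[0,0,0],[0,0,0],[0,0,0],[0,0,0],[0,0,0]], claw=[1,1,1,1,1])

```text
t: 3.53
eef_pos: [665.2, -36.8, 170.8]
tcp_rot: [-3.14, -0.0, 1.453]
ft_force: [0.8, -1.0, -0.7]
opening: 0.649
grip_force: 30.0
```

>>> arm_command(delta_pos=[[-0.04,0.08,0],[-0.09,0.22,0],[-0.14,0.36,0],[-0.18,0.47,0],[-0.2,0.54,0]], delta_rot=[[0,0,0.01],[0,0,0.02],[0,0,0.03],[0,0,0.04],[0,0,0.05]], claw=[1,1,1,1,1])

```text
t: 3.95
eef_pos: [614.1, 100.5, 169.6]
tcp_rot: [-3.14, -0.0, 1.534]
ft_force: [1.2, 0.4, -1.1]
opening: 0.645
grip_force: 30.0
```

>>> arm_command(delta_pos=[[-0.04,0.08,0],[-0.09,0.22,0],[-0.14,0.36,0],[-0.18,0.45,0],[-0.192,0.5,0]], delta_rot=[[0,0,0],[0,0,0],[0,0,0],[0,0,0],[0,0,0]], claw=[1,1,1,1,1])

```text
t: 4.37
eef_pos: [566.0, 225.4, 169.4]
tcp_rot: [-3.14, 0.0, 1.534]
ft_force: [0.5, -0.3, -0.9]
opening: 0.649
grip_force: 30.0
```

Run:
```python
from h import *
s=state(); print(s['t'],s['eef_pos'],s['tcp_rot'],s['opening'])
snap('wrist','w3')
```

```text
4.3667 [566.00033898 225.40643632 169.43680609] [-3.14007253e+00  2.13445480e-04  1.53397782e+00] 0.6489508001785657
```

View pics/w3.png

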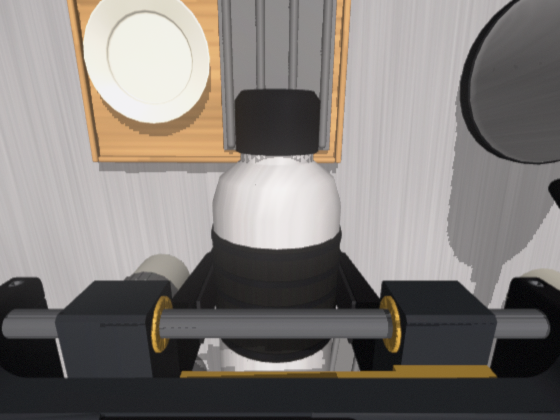

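The view shows the four ribs at about columns 228/262/294/328 (rows 0–150) and the saucer at (148,58). The gourd is held square with its cap toward +y. Next I'll measure the groove line and the saucer.

Run:
```python
from h import *
im,_,_=load('w3'); g=cv2.cvtColor(im,cv2.COLOR_RGB2GRAY).astype(float)
for r in((0,12),(30,42),(65,77)):
    p=g[r[0]:r[1],215:350].mean(0); print(r,[int(x) for x in p[::1]])
h=cv2.cvtColor(im,cv2.COLOR_RGB2HSV); S,V=h[...,1],h[...,2]
m=np.zeros(V.shape,np.uint8); m[0:135,80:216]=(S<60)[0:135,80:216]&(V[0:135,80:216]>140)
c=max(cv2.findContours(m,0,1)[0],key=cv2.contourArea)
P=np.array([ray('w3',*p,18)[:2] for p in c[:,0].astype(float) if p[1]>2]).astype(np.float32); e=cv2.fitEllipse(P); print('saucer',np.round(e[0],1),np.round(e[1],1))
for u,v in((340,160),(97,160)): print(ray('w3',u,v,20).round(1))
```

```text
(0, 12) [176, 173, 146, 137, 138, 136, 114, 106, 117, 127, 137, 138, 127, 115, 101, 97, 133, 139, 139, 139, 139, 139, 139, 139, 139, 139, 139, 139, 139, 139, 139, 139, 139, 139, 139, 139, 139, 139, 139, 135, 95, 98, 113, 124, 134, 137, 129, 118, 105, 98, 133, 139, 139, 139, 140, 140, 139, 139, 139, 139, 140, 140, 140, 139, 140, 140, 140, 140, 140, 140, 140, 140, 139, 131, 98, 94, 108, 121, 131, 139, 132, 122, 109, 107, 135, 140, 140, 140, 141, 141, 141, 141, 141, 141, 141, 141, 141, 141, 141, 141, 141, 141, 142, 142, 141, 142, 141, 138, 107, 92, 105, 118, 129, 138, 134, 125, 115, 111, 137, 142, 142, 139, 172, 178, 178, 177, 175, 151, 102, 122, 161, 183, 187, 186, 176]
(30, 42) [185, 185, 183, 156, 135, 138, 137, 111, 105, 118, 129, 137, 140, 130, 118, 104, 102, 134, 139, 140, 140, 140, 140, 140, 140, 139, 140, 139, 139, 139, 139, 139, 139, 140, 139, 139, 139, 139, 139, 139, 135, 101, 109, 122, 131, 138, 133, 122, 109, 103, 134, 139, 140, 140, 139, 139, 140, 140, 140, 140, 140, 139, 140, 139, 140, 140, 140, 140, 140, 140, 140, 140, 140, 135, 95, 101, 116, 127, 137, 136, 127, 116, 107,
[... 315 characters left out ...]
11, 116, 127, 135, 140, 134, 122, 108, 100, 134, 139, 139, 139, 139, 139, 139, 139, 139, 139, 139, 139, 139, 139, 139, 138, 138, 138, 138, 139, 139, 139, 134, 98, 103, 118, 128, 137, 137, 126, 112, 100, 132, 138, 138, 138, 138, 138, 138, 138, 138, 139, 139, 138, 139, 138, 139, 139, 139, 139, 139, 139, 139, 139, 136, 110, 96, 110, 122, 132, 138, 131, 120, 107, 117, 136, 140, 140, 140, 140, 140, 140, 140, 140, 140, 140, 140, 140, 141, 140, 141, 140, 141, 140, 141, 141, 140, 128, 94, 103, 117, 128, 138, 137, 128, 116, 115, 138, 142, 141, 154, 177, 181, 181, 180, 170, 117, 106, 149, 171, 177, 175, 164, 156, 180, 184, 183]
saucer [452.9 359.8] [112.6 113.1]
[629.3 261.3  20. ]
[391.1 270.   20. ]
```

Run:
```python
from h import *
a=ray('w3',277,6,16);b=ray('w3',276.75,71,16); print(a.round(1),b.round(1),np.degrees(np.arctan2(*(a-b)[1::-1])))
for u in(225.5,260,294,328): print(ray('w3',u,6,16).round(1))
# near rest edge (row ~150)
s=np.array([452.9,359.8]); 
for d in(-1.8,-2.2): t=np.radians(d); print('rest',s+117*np.array([np.cos(t),np.sin(t)]))
d=(a-b)/np.linalg.norm(a-b); print('x of groove at y=353,356:',[a[0]+(y-a[1])*d[0]/d[1] for y in(351,353,356)])
```

```text
[572.3 396.8  16. ] [570.3 344.5  16. ] 87.73495998661772
[527.4 398.5  16. ]
[557.5 397.4  16. ]
[587.1 396.3  16. ]
[616.7 395.2  16. ]
rest [569.84226756 356.12494119]
rest [569.81376122 355.30862634]
x of groove at y=353,356: [np.float64(570.5137922632439), np.float64(570.5928982886426), np.float64(570.7115573267406)]
```

>>> arm_command(delta_pos=[[0.004,0.1,0],[0.008,0.24,0],[0.012,0.38,0],[0.016,0.48,0],[0.018,0.512,0]], delta_rot=[[0,0,0],[0,0,0],[0,0,0],[0,0,-0.001],[0,0,-0.002]], claw=[1,1,1,1,1])

```text
t: 4.83
eef_pos: [572.5, 353.4, 169.2]
tcp_rot: [-3.141, -0.0, 1.53]
ft_force: [0.4, 0.3, -1.3]
opening: 0.649
grip_force: 30.0
```

>>> arm_command(delta_pos=[[0,0,-0.1],[0,0,-0.24],[0,0,-0.38],[0,0,-0.48],[0,0,-0.5]], delta_rot=[[0,0,0],[0,0,0],[0,0,0],[0,0,0],[0,0,0]], claw=[1,1,1,1,1])

```text
t: 5.25
eef_pos: [570.9, 348.8, 40.0]
tcp_rot: [-3.135, 0.004, 1.528]
ft_force: [0.2, -1.0, -2.0]
opening: 0.645
grip_force: 30.0
```

>>> arm_command(delta_pos=[[0,0,0],[0,0,0],[0,0,0],[0,0,0],[0,0,0]], delta_rot=[[0,0,0],[0,0,0],[0,0,0],[0,0,0],[0,0,0]], claw=[1,1,1,1,1])

```text
t: 5.67
eef_pos: [573.0, 351.2, 46.2]
tcp_rot: [3.139, -0.001, 1.529]
ft_force: [-0.4, 0.8, -0.5]
opening: 0.646
grip_force: 30.0
```

>>> arm_command(delta_pos=[[-0.005,0.005,-0.02],[-0.01,0.009,-0.04],[-0.01,0.009,-0.06],[-0.01,0.009,-0.07],[-0.01,0.009,-0.07]], delta_rot=[[0,0,0],[0,0,0],[0,0,0],[0,0,0],[0,0,0]], claw=[1,1,1,1,1])

```text
t: 6.08
eef_pos: [570.0, 353.4, 26.9]
tcp_rot: [3.141, 0.0, 1.529]
ft_force: [0.3, 1.0, -0.5]
opening: 0.648
grip_force: 30.0
```

>>> arm_command(delta_pos=[[0,0,-0.003],[0,0,-0.005],[0,0,-0.008],[0,0,-0.008],[0,0,-0.008]], delta_rot=[[0,0,0],[0,0,0],[0,0,0],[0,0,0],[0,0,0]], claw=[1,1,1,1,1])

```text
t: 6.5
eef_pos: [570.8, 353.5, 26.4]
tcp_rot: [3.139, -0.001, 1.529]
ft_force: [0.4, -1.7, 10.7]
opening: 0.645
grip_force: 30.0
```

>>> arm_command(delta_pos=[[0,0,0],[0,0,0],[0,0,0],[0,0,0],[0,0,0]], delta_rot=[[0,0,0],[0,0,0],[0,0,0],[0,0,0],[0,0,0]], claw=[0.3,0.25,0.2,0.1,0.1])

```text
t: 6.92
eef_pos: [569.8, 353.2, 24.8]
tcp_rot: [-3.141, 0.0, 1.529]
ft_force: [0.7, 0.1, -0.2]
opening: 0.874
grip_force: 0.0
```

>>> arm_command(delta_pos=[[0,0,0.04],[0,0,0.14],[0,0,0.28],[0,0,0.42],[0,0,0.56]], delta_rot=[[0,0,0],[0,0,0],[0,0,0],[0,0,0],[0,0,0]], claw=[0.1,0.1,0.1,0.1,0])

```text
t: 7.33
eef_pos: [569.7, 353.1, 167.3]
tcp_rot: [-3.142, 0.0, 1.529]
ft_force: [-0.6, -0.1, 0.9]
opening: 0.93
grip_force: 0.0
```

Run:
```python
from h import *
s=state(); print(s['t'],s['eef_pos'],s['tcp_rot'],s['opening'])
snap('top','t1'); im=load('t1')[0]
cv2.imwrite('pics/t1c.png',cv2.resize(im[110:275,100:440,::-1],None,fx=2.35,fy=2.35,interpolation=cv2.INTER_CUBIC))
snap('wrist','w4')
a=load('w4')[0][0:280,100:460,::-1]; b=cv2.resize(im[110:275,100:440,::-1],None,fx=1.3,fy=1.3); 
o=np.zeros((500,600,3),np.uint8); o[:280,:360]=a; o[282:282+b.shape[0],:b.shape[1]]=b; cv2.imwrite('pics/m1.png',o)
```

```text
7.3333 [569.70087114 353.1456057  167.31678617] [-3.14151324e+00  1.20379585e-04  1.52866499e+00] 0.9297617263587468
```

View pics/m1.png

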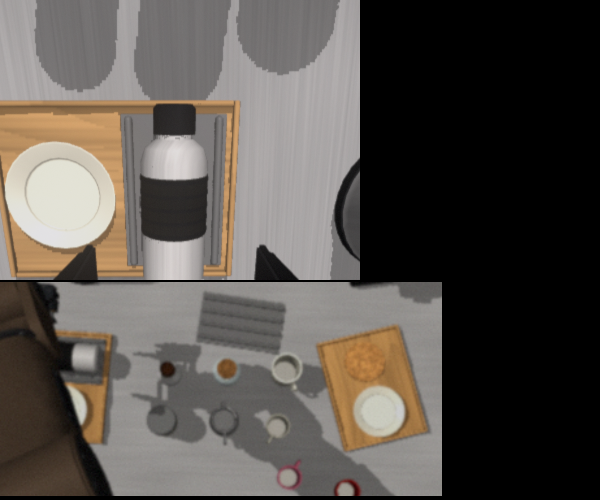

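The wrist view shows the gourd lying in the middle groove with the outer ribs visible evenly on both sides. Next is the small cup.

Run:
```python
from h import *
im=load('w4')[0]; h=cv2.cvtColor(im,cv2.COLOR_RGB2HSV); S,V=h[...,1],h[...,2]
m=np.zeros(V.shape,np.uint8); m[130:255,95:222]=((S<60)&(V>140))[130:255,95:222]
c=max(cv2.findContours(m,0,1)[0],key=cv2.contourArea)
P=np.array([ray('w4',*p,18)[:2] for p in c[:,0].astype(float)]).astype(np.float32); e=cv2.fitEllipse(P); print('saucer',np.round(e[0],1),np.round(e[1],1))
for n,c,hh,z in(('S',(428,-118.5),(110,189),40),('L',(552.3,-134.5),(227,203),62)):
    p=ray('w1',*hh,z)[:2]; d=p-np.array(c); print(n,p,np.linalg.norm(d),np.degrees(np.arctan2(d[1],d[0])))
im=load('w1')[0]; cv2.imwrite('pics/w1c.png',cv2.resize(im[120:250,80:320,::-1],None,fx=3,fy=3,interpolation=cv2.INTER_CUBIC))
```

```text
saucer [452.8 359. ] [112.2 112.8]
S [397.43490333 -98.63981762] 36.45067871198854 146.98552984715684
L [ 514.8705185  -154.84760997] 42.602714897114375 -151.4703817843751
```

View pics/w1c.png

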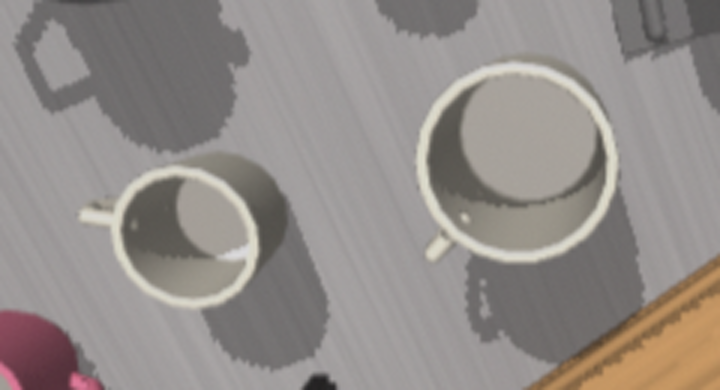

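The rim of the small cup is centred at crop (185,236) with its handle at (83,215). The large cup's rim is at (517,161) and its handle at (433,253).

Run:
```python
from h import *
for n,c,hh,z,zh in(('S',(141.8,198.7),(107.7,191.7),50,42),('L',(252.3,173.8),(224.3,204.3),74,64)):
    q=ray('w1',*c,z)[:2];p=ray('w1',*hh,zh)[:2]; d=p-q; print(n,q,p,np.linalg.norm(d),np.degrees(np.arctan2(d[1],d[0])))
```

```text
S [ 429.37210806 -119.96357664] [ 394.7525633  -100.30927643] 39.80960180872058 150.41544049058894
L [ 552.39019755 -134.5512811 ] [ 512.22653324 -154.70462913] 44.936370201408195 -153.35338975848993
```

>>> arm_command(delta_pos=[[-0.03,-0.1,0],[-0.068,-0.226,0],[-0.109,-0.36,0],[-0.149,-0.495,0],[-0.189,-0.63,0]], delta_rot=[[0,0,0.045],[0,0,0.09],[0,0,0.14],[0,0,0.185],[0,0,0.233]], claw=[0,0,0,0,0])

```text
t: 7.85
eef_pos: [521.7, 194.5, 165.2]
tcp_rot: [-3.142, 0.0, 1.899]
ft_force: [0.8, -0.6, 0.8]
opening: 0.999
grip_force: 0.0
```

>>> arm_command(delta_pos=[[-0.038,-0.126,0],[-0.076,-0.252,0],[-0.114,-0.378,0],[-0.152,-0.504,0],[-0.189,-0.63,0]], delta_rot=[[0,0,0.045],[0,0,0.09],[0,0,0.14],[0,0,0.185],[0,0,0.233]], claw=[0,0,0,0,0])

```text
t: 8.27
eef_pos: [474.6, 37.0, 165.3]
tcp_rot: [3.141, 0.0, 2.264]
ft_force: [1.7, -0.2, -0.2]
opening: 1.001
grip_force: 0.0
```

>>> arm_command(delta_pos=[[-0.04,-0.134,0],[-0.08,-0.268,0],[-0.12,-0.4,0],[-0.16,-0.53,0],[-0.189,-0.63,0]], delta_rot=[[0,0,0.045],[0,0,0.09],[0,0,0.14],[0,0,0.185],[0,0,0.232]], claw=[0,0,0,0,0])

```text
t: 8.68
eef_pos: [427.2, -121.1, 165.4]
tcp_rot: [-3.142, 0.0, 2.628]
ft_force: [0.9, 0.0, 0.2]
opening: 0.999
grip_force: 0.0
```

>>> arm_command(delta_pos=[[0,0,-0.04],[0,0,-0.1],[0,0,-0.16],[0,0,-0.2],[0,0,-0.2]], delta_rot=[[0,0,0],[0,0,0],[0,0,0],[0,0,0],[0,0,0]], claw=[0,0,0,0,0])

```text
t: 9.1
eef_pos: [427.4, -119.0, 113.8]
tcp_rot: [-3.141, -0.003, 2.625]
ft_force: [0.6, -0.7, -0.6]
opening: 1.003
grip_force: 0.0
```

Run:
```python
from h import *
s=state(); print(s['t'],s['eef_pos'],s['tcp_rot'],s['opening'])
snap('wrist','w5')
```

```text
9.1 [ 427.39522995 -119.00994324  113.83775811] [-3.14143055e+00 -2.68032705e-03  2.62469910e+00] 1.0026742771433186
```

View pics/w5.png

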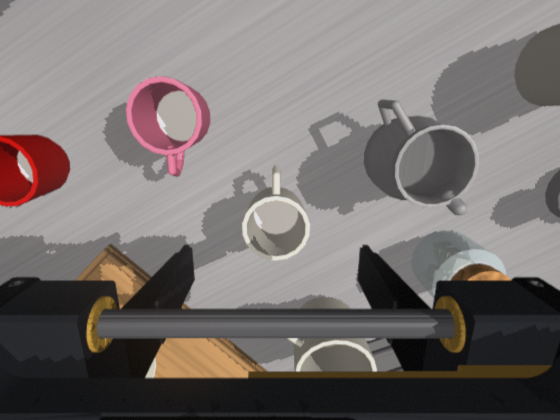

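The cup is centred between the fingers with its rim at (276,227) and its handle straight ahead.

Run:
```python
from h import *
print(ray('w5',276.3,227.5,50).round(1))
```

```text
[ 427.4 -119.1   50. ]
```

>>> arm_command(delta_pos=[[0,0,-0.08],[0,0,-0.2],[0,0,-0.32],[0,0,-0.39],[0,0,-0.4]], delta_rot=[[0,0,0],[0,0,0],[0,0,0],[0,0,0],[0,0,0]], claw=[0,0,0,0,0])

```text
t: 9.57
eef_pos: [427.6, -118.9, 13.5]
tcp_rot: [-3.141, -0.003, 2.625]
ft_force: [0.0, -0.6, -0.1]
opening: 0.998
grip_force: 0.0
```

>>> arm_command(delta_pos=[[0,0,0],[0,0,0],[0,0,0],[0,0,0],[0,0,0]], delta_rot=[[0,0,0],[0,0,0],[0,0,0],[0,0,0],[0,0,0]], claw=[0,0.2,0.5,1,1])

```text
t: 9.98
eef_pos: [428.6, -119.4, 16.1]
tcp_rot: [3.141, 0.002, 2.625]
ft_force: [-0.4, 0.6, 0.3]
opening: 0.776
grip_force: 0.0
```

>>> arm_command(delta_pos=[[0,0,0],[0,0,0],[0,0,0],[0,0,0],[0,0,0]], delta_rot=[[0,0,0],[0,0,0],[0,0,0],[0,0,0],[0,0,0]], claw=[1,1,1,1,1])

```text
t: 10.4
eef_pos: [428.3, -119.3, 15.3]
tcp_rot: [3.142, 0.0, 2.625]
ft_force: [-1.6, -1.5, 5.6]
opening: 0.547
grip_force: 30.0
```

>>> arm_command(delta_pos=[[0,0,0.05],[0,0,0.16],[0,0,0.3],[0,0,0.44],[0,0,0.56]], delta_rot=[[0,0,0],[0,0,0],[0,0,0],[0,0,0],[0,0,0]], claw=[1,1,1,1,1])

```text
t: 10.82
eef_pos: [428.0, -119.1, 157.0]
tcp_rot: [3.141, 0.0, 2.625]
ft_force: [0.8, 0.1, -0.8]
opening: 0.55
grip_force: 30.0
```

>>> arm_command(delta_pos=[[0.03,0.1,0],[0.06,0.22,0],[0.1,0.36,0],[0.14,0.5,0],[0.17,0.64,0]], delta_rot=[[0,0,0],[0,0,0],[0,0,0],[0,0,0],[0,0,0]], claw=[1,1,1,1,1])

```text
t: 11.23
eef_pos: [471.0, 42.4, 155.1]
tcp_rot: [3.141, 0.0, 2.624]
ft_force: [1.3, -0.5, -0.3]
opening: 0.549
grip_force: 30.0
```

>>> arm_command(delta_pos=[[0,0.13,0],[0,0.26,0],[0,0.39,0],[0,0.52,0],[0,0.64,0]], delta_rot=[[0,0,0],[0,0,0],[0,0,0],[0,0,0],[0,0,0]], claw=[1,1,1,1,1])

```text
t: 11.65
eef_pos: [470.2, 202.6, 154.9]
tcp_rot: [-3.141, -0.001, 2.625]
ft_force: [-0.3, -0.6, -1.4]
opening: 0.547
grip_force: 30.0
```

>>> arm_command(delta_pos=[[-0.02,0.14,0],[-0.04,0.29,0],[-0.055,0.43,0],[-0.065,0.55,0],[-0.07,0.634,0]], delta_rot=[[0,0,0],[0,0,0],[0,0,0],[0,0,0],[0,0,0]], claw=[1,1,1,1,1])

```text
t: 12.07
eef_pos: [452.2, 361.8, 154.7]
tcp_rot: [-3.141, -0.0, 2.627]
ft_force: [0.0, -0.5, -1.3]
opening: 0.55
grip_force: 30.0
```

>>> arm_command(delta_pos=[[0,0,-0.08],[0,0,-0.2],[0,0,-0.32],[0,0,-0.4],[0,0,-0.44]], delta_rot=[[0,0,0],[0,0,0],[0,0,0],[0,0,0],[0,0,0]], claw=[1,1,1,1,1])

```text
t: 12.48
eef_pos: [452.0, 358.6, 42.3]
tcp_rot: [-3.138, -0.002, 2.625]
ft_force: [-0.9, -1.3, -0.5]
opening: 0.542
grip_force: 30.0
```

>>> arm_command(delta_pos=[[0,0,0],[0,0,0],[0,0,0],[0,0,0],[0,0,0]], delta_rot=[[0,0,0],[0,0,0],[0,0,0],[0,0,0],[0,0,0]], claw=[1,1,1,1,1])

```text
t: 12.9
eef_pos: [453.7, 359.6, 46.4]
tcp_rot: [3.14, 0.001, 2.625]
ft_force: [-0.2, -0.2, -1.4]
opening: 0.548
grip_force: 30.0
```

>>> arm_command(delta_pos=[[0,0,-0.02],[0,0,-0.04],[0,0,-0.06],[0,0,-0.072],[0,0,-0.072]], delta_rot=[[0,0,0],[0,0,0],[0,0,0],[0,0,0],[0,0,0]], claw=[1,1,1,1,1])

```text
t: 13.32
eef_pos: [453.0, 359.1, 26.4]
tcp_rot: [-3.141, -0.0, 2.625]
ft_force: [0.3, -0.9, -2.1]
opening: 0.546
grip_force: 30.0
```

>>> arm_command(delta_pos=[[0,0,-0.003],[0,0,-0.006],[0,0,-0.009],[0,0,-0.009],[0,0,-0.009]], delta_rot=[[0,0,0],[0,0,0],[0,0,0],[0,0,0],[0,0,0]], claw=[1,1,1,1,1])

```text
t: 13.73
eef_pos: [453.3, 359.3, 26.1]
tcp_rot: [3.141, 0.0, 2.625]
ft_force: [-3.0, -3.2, 14.9]
opening: 0.547
grip_force: 30.0
```

>>> arm_command(delta_pos=[[0,0,0],[0,0,0],[0,0,0],[0,0,0],[0,0,0]], delta_rot=[[0,0,0],[0,0,0],[0,0,0],[0,0,0],[0,0,0]], claw=[0.42,0.38,0.3,0.2,0.15])

```text
t: 14.15
eef_pos: [453.2, 359.3, 24.7]
tcp_rot: [-3.142, -0.0, 2.625]
ft_force: [-0.7, 0.6, 0.0]
opening: 0.774
grip_force: 0.0
```

>>> arm_command(delta_pos=[[0,0,0.04],[0,0,0.14],[0,0,0.28],[0,0,0.42],[0,0,0.56]], delta_rot=[[0,0,0],[0,0,0],[0,0,0],[0,0,0],[0,0,0]], claw=[0.15,0.15,0.1,0,0])

```text
t: 14.57
eef_pos: [452.9, 359.1, 167.1]
tcp_rot: [-3.141, -0.0, 2.625]
ft_force: [0.1, 0.5, -0.5]
opening: 0.977
grip_force: 0.0
```

Run:
```python
from h import *
s=state(); print(s['t'],s['eef_pos'],s['tcp_rot'],s['opening'])
snap('wrist','w6'); a=load('w6')[0][:,:,::-1]
print('tub',ray('top0',224.3,216.4,71),'cork',ray('top0',381.3,170.9,11))
```

```text
14.5667 [452.91354375 359.08462355 167.06826904] [-3.14146323e+00 -1.30501976e-04  2.62505447e+00] 0.9770598471247002
tub [429.9716098  128.55166648  71.        ] cork [ 581.76400445 -318.61142221   11.        ]
```

View pics/w6.png

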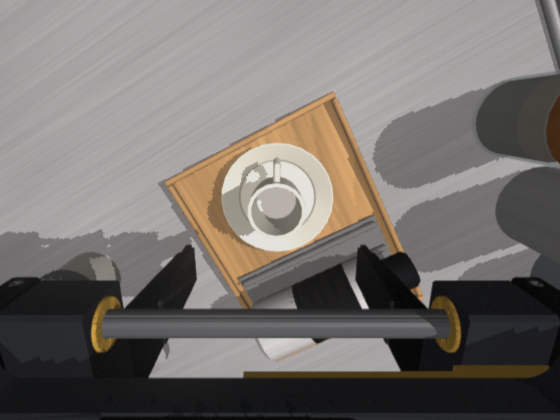

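The small cup stands upright inside the saucer's floor. Next is the tub, at about (430,129). Its y distance to the jug fits the ~130 mm spacing.

>>> arm_command(delta_pos=[[-0.01,-0.08,0],[-0.02,-0.19,0],[-0.03,-0.3,0],[-0.04,-0.41,0],[-0.046,-0.46,0]], delta_rot=[[0,0,0],[0,0,0],[0,0,0],[0,0,0],[0,0,0]], claw=[0,0,0,0,0])

```text
t: 15.03
eef_pos: [441.1, 242.1, 165.4]
tcp_rot: [-3.141, 0.0, 2.624]
ft_force: [-0.4, -0.3, 0.8]
opening: 1.001
grip_force: 0.0
```

>>> arm_command(delta_pos=[[-0.01,-0.1,0],[-0.02,-0.2,0],[-0.03,-0.3,0],[-0.04,-0.4,0],[-0.046,-0.46,-0.04]], delta_rot=[[0,0,0],[0,0,0],[0,0,0],[0,0,0],[0,0,0]], claw=[0,0,0,0,0])

```text
t: 15.45
eef_pos: [430.7, 127.9, 156.3]
tcp_rot: [3.14, 0.002, 2.624]
ft_force: [0.3, 0.2, -0.7]
opening: 1.001
grip_force: 0.0
```

Run:
```python
from h import *
print('cup on saucer',ray('w6',276,208,61))
s=state(); print(s['t'],s['eef_pos'],s['tcp_rot'],s['opening'])
snap('wrist','w7')
```

```text
cup on saucer [450.25491624 360.29852801  61.        ]
15.45 [430.68512554 127.91803924 156.28592667] [3.13989007e+00 2.23800366e-03 2.62448274e+00] 1.0009439600606516
```

View pics/w7.png

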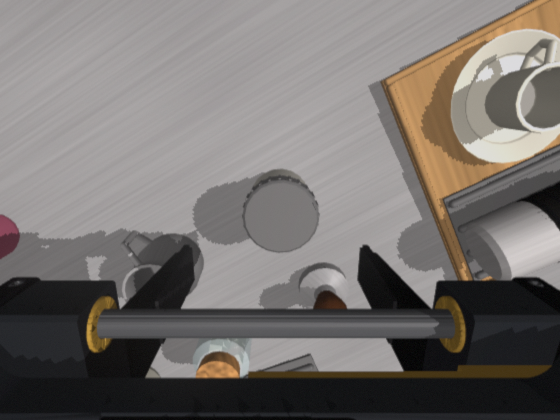

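Run:
```python
from h import *
print(ray('w7',281,214.5,71).round(1), [ray('w7',u,214.5,71).round(1)[:2].tolist() for u in(243,319)])
```

```text
[429.9 133.   71. ] [[414.4, 105.8], [445.4, 160.2]]
```

>>> arm_command(delta_pos=[[0,0.01,-0.08],[0,0.02,-0.2],[0,0.02,-0.32],[0,0.02,-0.41],[0,0.02,-0.45]], delta_rot=[[0,0,0],[0,0,0],[0,0,0],[0,0,0],[0,0,0]], claw=[0,0,0,0,0])

```text
t: 15.92
eef_pos: [429.6, 134.7, 40.2]
tcp_rot: [-3.14, -0.002, 2.625]
ft_force: [1.3, -0.4, -0.4]
opening: 0.998
grip_force: 0.0
```

>>> arm_command(delta_pos=[[0,0,0],[0,0,0],[0,0,0],[0,0,0],[0,0,0]], delta_rot=[[0,0,0],[0,0,0],[0,0,0],[0,0,0],[0,0,0]], claw=[0,0.2,0.4,1,1])

```text
t: 16.33
eef_pos: [430.7, 134.5, 43.3]
tcp_rot: [3.14, 0.001, 2.625]
ft_force: [0.1, 0.0, -0.2]
opening: 0.775
grip_force: 0.0
```

>>> arm_command(delta_pos=[[0,0,0],[0,0,0],[0,0,0],[0,0,0],[0,0,0]], delta_rot=[[0,0,0],[0,0,0],[0,0,0],[0,0,0],[0,0,0]], claw=[1,1,1,1,1])

```text
t: 16.75
eef_pos: [430.5, 134.3, 43.0]
tcp_rot: [3.141, 0.001, 2.625]
ft_force: [-0.7, -0.2, 7.1]
opening: 0.661
grip_force: 30.0
```

>>> arm_command(delta_pos=[[0,0,0.05],[0,0,0.16],[0,0,0.3],[0,0,0.42],[0,0,0.5]], delta_rot=[[0,0,0],[0,0,0],[0,0,0],[0,0,0],[0,0,0]], claw=[1,1,1,1,1])

```text
t: 17.17
eef_pos: [430.5, 134.3, 170.1]
tcp_rot: [3.14, 0.002, 2.625]
ft_force: [1.1, 0.4, -2.3]
opening: 0.663
grip_force: 30.0
```

Run:
```python
from h import *
im,_,_=load('w1'); h=cv2.cvtColor(im,cv2.COLOR_RGB2HSV)
for p in((333,285),(320,270),(340,300),(300,240),(345,230),(290,290)): print(p,h[p[1],p[0]],end=' ')
print()
for f,(x0,y0,x1,y1) in(('w1',(285,240,372,318)),('top0',(358,150,406,190))):
    im=load(f)[0]; a=cv2.GaussianBlur(im,(0,0),1).astype(int); lab=cv2.cvtColor(cv2.GaussianBlur(im,(0,0),1.2),cv2.COLOR_RGB2LAB)[y0:y1,x0:x1].astype(int)
    A=lab[...,1]; t,m=cv2.threshold(A.astype(np.uint8),0,1,cv2.THRESH_OTSU); m=cv2.morphologyEx(m,cv2.MORPH_CLOSE,np.ones((3,3)))
    c=cv2.convexHull(max(cv2.findContours(m,0,1)[0],key=cv2.contourArea))[:,0]+[x0,y0]; print(f,t,c.min(0),c.max(0))
    P=np.array([ray(f,*p,11)[:2] for p in c.astype(float)]).astype(np.float32); print(cv2.minAreaRect(P),cv2.minEnclosingCircle(P))
im=load('w1')[0]; h=cv2.cvtColor(im,cv2.COLOR_RGB2HSV);m=np.zeros(im.shape[:2],np.uint8); m[295:375,205:305]=((h[...,1]<60)&(h[...,2]>140))[295:375,205:305]
for u,v in((331,199),): print('tray corner',ray('w1',u,v,20).round(1))
```

```text
(333, 285) [ 15 144 172] (320, 270) [ 15 142 199] (340, 300) [ 15 143 175] (300, 240) [ 15 125 196] (345, 230) [ 15 125 185] (290, 290) [ 16 127 193] 
w1 135.0 [285 240] [369 308]
((584.3844604492188, -299.8441162109375), (96.61984252929688, 111.6884536743164), 68.7074203491211) ((583.827880859375, -299.62725830078125), 73.38996887207031)
top0 141.0 [365 156] [395 185]
((582.5822143554688, -314.8126220703125), (86.00617218017578, 87.40377044677734), 31.41967010498047) ((582.7314453125, -314.45635986328125), 44.536441802978516)
tray corner [ 618.8 -202.7   20. ]
```

>>> arm_command(delta_pos=[[0.03,-0.09,0],[0.072,-0.21,0],[0.115,-0.34,0],[0.16,-0.47,0],[0.203,-0.598,0]], delta_rot=[[0,0,0],[0,0,0],[0,0,0],[0,0,0],[0,0,0]], claw=[1,1,1,1,1])

```text
t: 17.58
eef_pos: [481.1, -16.8, 167.6]
tcp_rot: [3.141, 0.0, 2.625]
ft_force: [0.1, 1.2, -1.4]
opening: 0.662
grip_force: 30.0
```

>>> arm_command(delta_pos=[[0.04,-0.12,0],[0.08,-0.24,0],[0.12,-0.36,0],[0.16,-0.48,0],[0.203,-0.598,0]], delta_rot=[[0,0,0],[0,0,0],[0,0,0],[0,0,0],[0,0,0]], claw=[1,1,1,1,1])

```text
t: 18.0
eef_pos: [531.7, -166.4, 167.4]
tcp_rot: [3.142, -0.0, 2.625]
ft_force: [0.9, 0.8, -0.9]
opening: 0.663
grip_force: 30.0
```

>>> arm_command(delta_pos=[[0.045,-0.13,0],[0.09,-0.27,0],[0.135,-0.4,0],[0.175,-0.52,0],[0.202,-0.599,0]], delta_rot=[[0,0,0],[0,0,0],[0,0,0],[0,0,0],[0,0,0]], claw=[1,1,1,1,1])

```text
t: 18.42
eef_pos: [582.4, -317.3, 167.0]
tcp_rot: [-3.141, 0.0, 2.624]
ft_force: [-0.6, -0.3, -1.0]
opening: 0.662
grip_force: 30.0
```

>>> arm_command(delta_pos=[[0,0,-0.06],[0,0,-0.16],[0,0,-0.26],[0,0,-0.33],[0,0,-0.36]], delta_rot=[[0,0,0],[0,0,0],[0,0,0],[0,0,0],[0,0,0]], claw=[1,1,1,1,1])

```text
t: 18.83
eef_pos: [581.0, -313.8, 74.5]
tcp_rot: [3.141, -0.004, 2.625]
ft_force: [0.2, 0.6, -1.3]
opening: 0.664
grip_force: 30.0
```

>>> arm_command(delta_pos=[[0,0,0],[0,0,0],[0,0,0],[0,0,0],[0,0,0]], delta_rot=[[0,0,0],[0,0,0],[0,0,0],[0,0,0],[0,0,0]], claw=[1,1,1,1,1])

```text
t: 19.25
eef_pos: [582.6, -314.7, 78.6]
tcp_rot: [-3.142, 0.002, 2.625]
ft_force: [0.1, -0.1, -1.5]
opening: 0.668
grip_force: 30.0
```

>>> arm_command(delta_pos=[[0,0,-0.02],[0,0,-0.045],[0,0,-0.07],[0,0,-0.088],[0,0,-0.09]], delta_rot=[[0,0,0],[0,0,0],[0,0,0],[0,0,0],[0,0,0]], claw=[1,1,1,1,1])

```text
t: 19.67
eef_pos: [582.0, -314.3, 53.9]
tcp_rot: [3.141, -0.001, 2.625]
ft_force: [-0.0, 0.2, -2.0]
opening: 0.659
grip_force: 30.0
```

>>> arm_command(delta_pos=[[0,0,-0.003],[0,0,-0.006],[0,0,-0.009],[0,0,-0.01],[0,0,-0.01]], delta_rot=[[0,0,0],[0,0,0],[0,0,0],[0,0,0],[0,0,0]], claw=[1,1,1,1,1])

```text
t: 20.08
eef_pos: [582.2, -314.5, 53.8]
tcp_rot: [3.142, 0.001, 2.625]
ft_force: [-4.5, 2.6, 11.2]
opening: 0.661
grip_force: 30.0
```

>>> arm_command(delta_pos=[[0,0,0],[0,0,0],[0,0,0],[0,0,0],[0,0,0]], delta_rot=[[0,0,0],[0,0,0],[0,0,0],[0,0,0],[0,0,0]], claw=[0.32,0.27,0.2,0.1,0.05])

```text
t: 20.5
eef_pos: [582.2, -314.5, 52.2]
tcp_rot: [3.141, -0.0, 2.625]
ft_force: [-0.8, -0.0, -0.0]
opening: 0.884
grip_force: 0.0
```

>>> arm_command(delta_pos=[[0,0,0.04],[0,0,0.14],[0,0,0.27],[0,0,0.39],[0,0,0.47]], delta_rot=[[0,0,0],[0,0,0],[0,0,0],[0,0,0],[0,0,0]], claw=[0.05,0,0,0,0])

```text
t: 20.92
eef_pos: [582.8, -314.8, 173.7]
tcp_rot: [-3.141, 0.003, 2.625]
ft_force: [0.3, 0.5, -0.4]
opening: 0.996
grip_force: 0.0
```

>>> arm_command(delta_pos=[[-0.024,0.13,0],[-0.048,0.28,0],[-0.072,0.43,0],[-0.096,0.58,0],[-0.119,0.72,0]], delta_rot=[[0,0,0.066],[0,0,0.132],[0,0,0.198],[0,0,0.264],[0,0,0.329]], claw=[0,0,0,0,0])

```text
t: 21.33
eef_pos: [551.8, -132.7, 170.7]
tcp_rot: [-3.142, 0.001, -3.136]
ft_force: [1.7, 0.5, 0.3]
opening: 1.003
grip_force: 0.0
```

Run:
```python
from h import *
snap('wrist','w8'); snap('top','t2')
s=state(); print(s['t'],s['eef_pos'],s['tcp_rot'],s['opening'])
```

```text
21.4333 [ 551.52148904 -130.35299515  170.95035105] [ 3.14086595e+00 -1.64811092e-04 -3.13380253e+00] 1.00094504123077
```

View pics/w8.png

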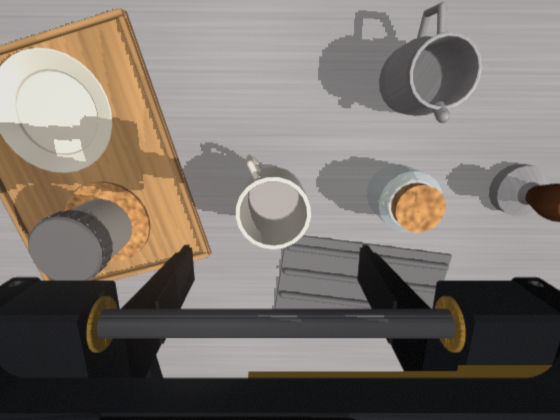

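The tub stands on the cork at lower left. The large cup's rim is centred at (273,212) with its handle at (254,165), clear of the finger line. The saucer is at (52,110).

Run:
```python
from h import *
print('cup',ray('w8',273.5,212.5,74).round(1), [ray('w8',u,212.5,74).round(1)[:2].tolist() for u in(236,311)])
im=load('w8')[0]; h=cv2.cvtColor(im,cv2.COLOR_RGB2HSV); m=np.zeros(im.shape[:2],np.uint8); m[40:178,0:118]=((h[...,1]<60)&(h[...,2]>140))[40:178,0:118]
c=max(cv2.findContours(m,0,1)[0],key=cv2.contourArea)
P=np.array([ray('w8',*p,18)[:2] for p in c[:,0].astype(float) if p[0]>2]).astype(np.float32); print('saucer',cv2.fitEllipse(P))
# cork visible + tub cap
print('tub cap',ray('w8',72,250,82).round(1))
s=state(); print(s['eef_pos'],s['tcp_rot'])
```

```text
cup [ 550.1 -134.7   74. ] [[550.3, -166.9], [549.9, -102.5]]
saucer ((469.68035888671875, -346.3758850097656), (112.22894287109375, 112.33221435546875), 109.96826171875)
tub cap [ 582.5 -308.6   82. ]
[ 551.52148904 -130.35299515  170.95035105] [ 3.14086595e+00 -1.64811092e-04 -3.13380253e+00]
```

>>> arm_command(delta_pos=[[0,0,-0.06],[0,0,-0.15],[0,0,-0.24],[0,0,-0.28],[0,0,-0.28]], delta_rot=[[0,0,0],[0,0,0],[0,0,0],[0,0,0],[0,0,0]], claw=[0,0,0,0,0])

```text
t: 21.85
eef_pos: [551.8, -134.6, 98.4]
tcp_rot: [3.14, -0.003, 3.141]
ft_force: [-0.4, -0.5, -0.0]
opening: 1.0
grip_force: 0.0
```

>>> arm_command(delta_pos=[[0,0,0],[0,0,0],[0,0,0],[0,0,0],[0,0,0]], delta_rot=[[0,0,0],[0,0,0],[0,0,0],[0,0,0],[0,0,0]], claw=[0,0,0,0,0])

```text
t: 22.27
eef_pos: [552.7, -134.6, 100.6]
tcp_rot: [-3.141, 0.001, -3.141]
ft_force: [-0.6, -0.2, 0.4]
opening: 1.0
grip_force: 0.0
```

Run:
```python
from h import *
snap('wrist','w9')
s=state(); print(s['t'],s['eef_pos'],s['tcp_rot'],s['opening'])
im=load('w9')[0]; h=cv2.cvtColor(im,cv2.COLOR_RGB2HSV)
w=((h[...,2]>165)&(h[...,1]>12)&(h[...,1]<70)).astype(np.uint8); w[:130]=0; w[310:]=0; w[:,:200]=0; w[:,350:]=0
w=cv2.morphologyEx(w,cv2.MORPH_OPEN,np.ones((2,2)))
for c in cv2.findContours(w,0,1)[0]:
    if cv2.contourArea(c)>300: print(cv2.boundingRect(c), cv2.minEnclosingCircle(np.array([ray('w9',*p,74)[:2] for p in c[:,0].astype(float)]).astype(np.float32)))
```

```text
22.3167 [ 552.64503872 -134.54347307  100.46909411] [-3.14135664e+00  8.40720482e-04 -3.14137576e+00] 1.0012103509856372
(227, 202, 81, 70) ((549.9879150390625, -138.10687255859375), 30.86642074584961)
```

View pics/w9.png

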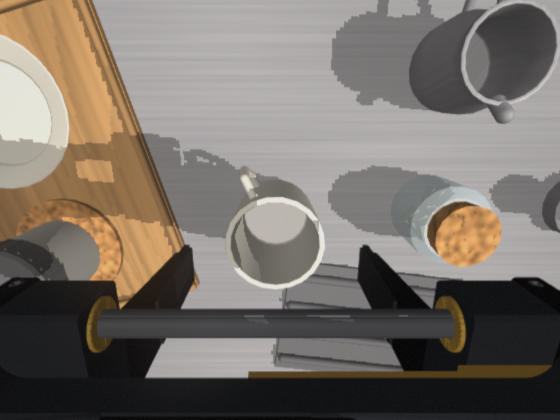

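The rim is centred at (276,240), midway between the fingers.

>>> arm_command(delta_pos=[[-0.003,0,-0.06],[-0.003,0,-0.14],[-0.003,0,-0.22],[-0.003,0,-0.27],[-0.003,0,-0.275]], delta_rot=[[0,0,0],[0,0,0],[0,0,0],[0,0,0],[0,0,0]], claw=[0,0,0,0,0])

```text
t: 22.73
eef_pos: [550.8, -134.1, 29.2]
tcp_rot: [3.14, -0.003, -3.141]
ft_force: [-0.2, 0.0, 0.8]
opening: 1.002
grip_force: 0.0
```

>>> arm_command(delta_pos=[[0,0,0],[0,0,0],[0,0,0],[0,0,0],[0,0,0]], delta_rot=[[0,0,0],[0,0,0],[0,0,0],[0,0,0],[0,0,0]], claw=[0,0.15,0.3,1,1])

```text
t: 23.15
eef_pos: [552.0, -134.6, 31.9]
tcp_rot: [-3.141, 0.001, -3.141]
ft_force: [-0.3, 0.2, 0.3]
opening: 0.775
grip_force: 0.0
```

>>> arm_command(delta_pos=[[0,0,0],[0,0,0],[0,0,0],[0,0,0],[0,0,0]], delta_rot=[[0,0,0],[0,0,0],[0,0,0],[0,0,0],[0,0,0]], claw=[1,1,1,1,1])

```text
t: 23.57
eef_pos: [552.0, -134.7, 31.5]
tcp_rot: [-3.141, 0.001, -3.141]
ft_force: [0.6, -0.8, 5.6]
opening: 0.685
grip_force: 30.0
```

Run:
```python
from h import *
print(ray('w9',276,239.5,74))
im=load('t2')[0]
cv2.imwrite('pics/t2c.png',cv2.resize(im[110:275,100:440,::-1],None,fx=2.35,fy=2.35,interpolation=cv2.INTER_CUBIC))
```

```text
[ 547.66214854 -134.52332972   74.        ]
```

>>> arm_command(delta_pos=[[0,0,0.05],[0,0,0.16],[0,0,0.3],[0,0,0.42],[0,0,0.5]], delta_rot=[[0,0,0],[0,0,0],[0,0,0],[0,0,0],[0,0,0]], claw=[1,1,1,1,1])

```text
t: 23.98
eef_pos: [552.0, -134.5, 158.6]
tcp_rot: [-3.141, 0.002, -3.141]
ft_force: [0.5, -0.6, -1.8]
opening: 0.68
grip_force: 30.0
```

>>> arm_command(delta_pos=[[-0.023,-0.06,0],[-0.056,-0.145,0],[-0.092,-0.24,0],[-0.13,-0.335,0],[-0.163,-0.422,0]], delta_rot=[[0,0,0],[0,0,0],[0,0,0],[0,0,0],[0,0,0]], claw=[1,1,1,1,1])

```text
t: 24.4
eef_pos: [510.1, -240.8, 155.8]
tcp_rot: [3.141, -0.001, -3.141]
ft_force: [-0.4, 0.9, -2.0]
opening: 0.681
grip_force: 30.0
```

>>> arm_command(delta_pos=[[-0.037,-0.095,0],[-0.074,-0.19,0],[-0.111,-0.285,0],[-0.143,-0.37,0],[-0.163,-0.421,0]], delta_rot=[[0,0,0],[0,0,0],[0,0,0],[0,0,0],[0,0,0]], claw=[1,1,1,1,1])

```text
t: 24.82
eef_pos: [469.2, -346.9, 155.7]
tcp_rot: [3.141, -0.001, 3.141]
ft_force: [0.7, -0.1, -2.0]
opening: 0.681
grip_force: 30.0
```

>>> arm_command(delta_pos=[[0,0,-0.06],[0,0,-0.16],[0,0,-0.26],[0,0,-0.34],[0,0,-0.37]], delta_rot=[[0,0,0],[0,0,0],[0,0,0],[0,0,0],[0,0,0]], claw=[1,1,1,1,1])

```text
t: 25.23
eef_pos: [469.3, -344.0, 60.8]
tcp_rot: [3.138, -0.003, -3.141]
ft_force: [-0.6, 1.4, -2.6]
opening: 0.68
grip_force: 30.0
```

>>> arm_command(delta_pos=[[0,0,0],[0,0,0],[0,0,0],[0,0,0],[0,0,0]], delta_rot=[[0,0,0],[0,0,0],[0,0,0],[0,0,0],[0,0,0]], claw=[1,1,1,1,1])

```text
t: 25.65
eef_pos: [470.6, -345.5, 64.7]
tcp_rot: [-3.141, 0.001, -3.141]
ft_force: [-0.2, -0.2, -2.0]
opening: 0.683
grip_force: 30.0
```

Next I lower it to z = 42.5, which is 22 mm down.

>>> arm_command(delta_pos=[[0,0,-0.02],[0,0,-0.045],[0,0,-0.068],[0,0,-0.082],[0,0,-0.083]], delta_rot=[[0,0,0],[0,0,0],[0,0,0],[0,0,0],[0,0,0]], claw=[1,1,1,1,1])

```text
t: 26.07
eef_pos: [470.1, -345.3, 42.4]
tcp_rot: [3.141, -0.0, -3.141]
ft_force: [-0.3, -0.1, 0.5]
opening: 0.682
grip_force: 30.0
```

>>> arm_command(delta_pos=[[0,0,-0.003],[0,0,-0.006],[0,0,-0.009],[0,0,-0.011],[0,0,-0.011]], delta_rot=[[0,0,0],[0,0,0],[0,0,0],[0,0,0],[0,0,0]], claw=[1,1,1,1,1])

```text
t: 26.48
eef_pos: [470.4, -345.4, 42.2]
tcp_rot: [-3.141, 0.001, -3.141]
ft_force: [-6.4, 3.4, 25.3]
opening: 0.682
grip_force: 30.0
```

>>> arm_command(delta_pos=[[0,0,0.004],[0,0,0.006],[0,0,0.006],[0,0,0.006],[0,0,0.006]], delta_rot=[[0,0,0],[0,0,0],[0,0,0],[0,0,0],[0,0,0]], claw=[1,0.29,0.22,0.12,0.05])

```text
t: 26.9
eef_pos: [470.2, -345.2, 41.4]
tcp_rot: [3.141, -0.0, -3.141]
ft_force: [-0.4, 0.2, 0.3]
opening: 0.865
grip_force: 0.0
```

>>> arm_command(delta_pos=[[0,0,0.04],[0,0,0.14],[0,0,0.28],[0,0,0.42],[0,0,0.52]], delta_rot=[[0,0,0],[0,0,0],[0,0,0],[0,0,0],[0,0,0]], claw=[0.05,0,0,0,0])

```text
t: 27.32
eef_pos: [470.5, -345.4, 175.1]
tcp_rot: [-3.14, 0.002, -3.141]
ft_force: [-0.2, -0.8, 0.5]
opening: 0.997
grip_force: 0.0
```

>>> arm_command(delta_pos=[[0.01,0.08,0.02],[0.02,0.22,0.05],[0.03,0.37,0.08],[0.03,0.5,0.1],[0.03,0.6,0.1]], delta_rot=[[0,0,0],[0,0,0],[0,0,0],[0,0,0],[0,0,0]], claw=[0,0,0,0,0])

```text
t: 27.73
eef_pos: [477.6, -193.1, 198.2]
tcp_rot: [-3.141, 0.001, -3.141]
ft_force: [0.5, -0.5, 0.0]
opening: 1.0
grip_force: 0.0
```

>>> arm_command(delta_pos=[[0,0.1,0],[0,0.22,0],[0,0.34,0],[0,0.42,0],[0,0.42,0]], delta_rot=[[0,0,0],[0,0,0],[0,0,0],[0,0,0],[0,0,0]], claw=[0,0,0,0,0])

```text
t: 28.15
eef_pos: [477.3, -87.3, 197.4]
tcp_rot: [3.141, 0.0, -3.139]
ft_force: [-0.3, -0.6, -0.1]
opening: 0.998
grip_force: 0.0
```

Run:
```python
from h import *
s=state(); print(s['t'],s['eef_pos'])
t=snap('top','t3'); sc=snap('scene','s3')
o=np.zeros((600,800,3),np.uint8); a=cv2.resize(t[120:250,100:440,::-1],None,fx=2.35,fy=2.35,interpolation=cv2.INTER_CUBIC); o[:a.shape[0],:a.shape[1]]=a
b=sc[260:420,100:300,::-1]; c=sc[110:240,340:500,::-1]
o[306:306+240,0:300]=cv2.resize(b,(300,240)); o[306:306+260,320:640]=cv2.resize(c,(320,260)); cv2.imwrite('pics/m3.png',o)
```

```text
28.15 [477.29056109 -87.31881988 197.36948262]
```

View pics/m3.png

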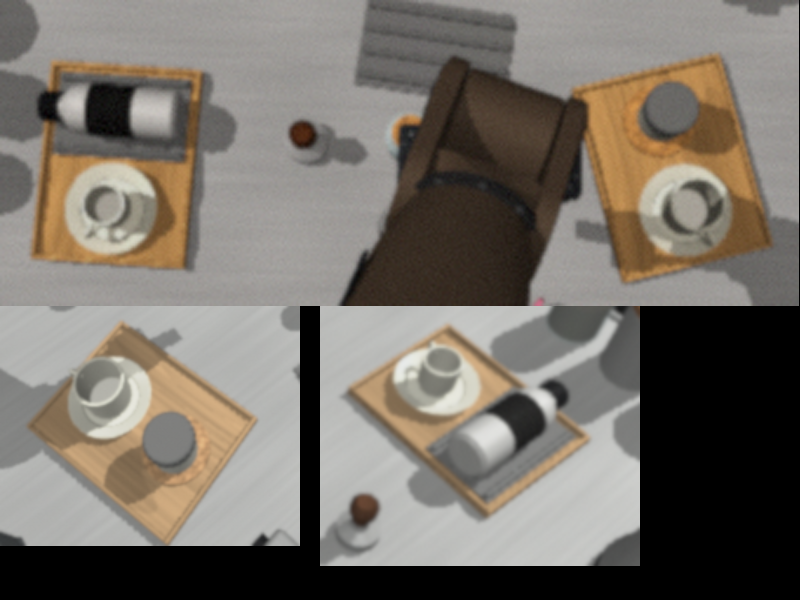

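All four items are in place and upright, and the gourd lies along the groove. I'll check the centres numerically and hand in if they're good.

Run:
```python
from h import *
for n,u,v,z,g in(('L',693,207,85,(469.3,-345.7)),('tub',670,110,82,(582.4,-314.5)),('S',105,205,61,(452.8,359.2)),('gourd',110,110,43.6,(570.6,355.2))):
    p=ray('t3',u/2.35+100,v/2.35+120,z)[:2]; print(n,p.round(1),(p-g).round(1))
```

```text
L [ 464.  -340.8] [-5.3  4.9]
tub [ 579.3 -314.5] [-3.1 -0. ]
S [450.8 354. ] [-2.  -5.2]
gourd [569.6 359.3] [-1.   4.1]
```

```bash
python3 -c "
from cell import *
print(job_done())"
```

```text
the job is handed in; nothing more can be done
None
```

I handed the job in at about 28 s: the gourd lies in the rest's middle groove, and the small cup, tub and large cup stand upright within roughly 7 mm of centre by my last rough image check. I never moved the sugar jar or the milk jug.

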